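# Hold the drying box open on its stay

### The job

The fresh varnish on the frames in the drying box needs more air: lift the stay bar that lies on its roof by the knob, use it to push the sprung door open, and drop the bar's fourth hole from the door (the second from the knob) over the pin on the roof, pressed fully home so that the bar lies flat and holds the door open by itself when you let go. The pin can only be found exactly by feel: feel for it lightly and never force the bar against it, do not let the door slam shut, and leave everything else where it stands.

Things in the scene. Friction and masses are not known exactly. Their poses are not given: they have to be found in the camera images.
- drying_box: Drying box: plywood, 300 deep x 450 wide x 200 mm high, on the bench with its glazed door towards the robot. Fixed; its place and yaw vary. Origin at the centre of its underside; x points into the box, away from the robot, square to the closed door; y along the closed door from its hinge to its free edge; z up. Its roof is bare but for the wear strip, the pin's plate and two bystanders.
- hinge (a point): Point on the upright hinge axis of the box's door, level with the roof, 200 mm above the bench. In the box's axes it lies at x = -159, y = -210 mm. Axes as the box's.
- door (a joint): Opening angle of the door: 0 = shut, growing as its free edge swings out towards the robot (counter-clockwise from above), at most 1.2 rad. Door 430 wide, 18 thick, 200 mm high. A spring in the hinge pulls it shut with 0.64 N m at 0 and 0.97 N m at 0.41 rad. With the pin in the bar's fourth hole it stands at about 0.41 rad (0.38 to 0.44, by where the pin stands).
- pivot (a point): The stay bar's pivot on the door's top edge, in the middle of the bar's thickness, 6 mm above the roof. It lies 210 mm from the hinge axis on the line from hinge to free edge, and goes round the hinge with the door. The bar swivels about the upright through it and tilts up and down in it.
- stay (a joint): Tilt of the stay bar: 0 = level, flat, fully home (underside 3 mm above the roof, the rubber foot below the knob resting on it), growing as the knob is lifted, at most 0.9 rad. It falls back under its own weight (about 0.22 kg). The fourth hole clears the pin when raised by more than 17 mm (tilt above 0.10 rad, knob raised 25 mm).
- swivel (a joint): Swivel of the stay bar on the door: 0 = square to the door, pointing over the roof; grows counter-clockwise seen from above (towards the door's free edge). Friction there is slight.
- knob (a point): Middle of the knob, half-way up: dark wooden upright cylinder, 22 mm in diameter and 30 mm high, standing on the stay bar 250 mm from the pivot. With the bar flat its middle is 28 mm above the roof, 228 mm above the bench. The bar is flat steel 22 wide x 6 mm thick; its round end is 21 mm beyond the knob's middle. Axes: x along the bar from pivot to knob, z up through the knob.
- hole4 (a point): Centre of the fourth hole counted from the door, at the bar's underside. Five like holes of 10.5 mm diameter run through the bar at 95, 125, 155, 185 and 215 mm from the pivot; the fourth is the one at 185 mm, 65 mm short of the knob's middle. Axes as the knob's.
- peg_plate: Steel plate on the roof, 56 x 34 x 3 mm; origin at the centre of its underside, axes as the box's; it lies 100 mm in x and 180 mm in y from the hinge. A round brass disc in its middle carries the upright pin: 8 mm in diameter, top 20 mm above the roof, the last 1.5 mm chamfered. The pin stands 5 mm off the plate's centre, on whichever side the disc is clamped; that side is not measured.
- varnish_jar: Bystander: amber jar, 60 mm in diameter and 85 mm high, on the roof near the hinge side. Origin at the centre of its underside.
- tape_roll: Bystander: roll of tape, 68 mm across and 24 mm high, on the roof near the hinge side. Origin at the centre of its underside.
- small_frame: Bystander: gilt picture frame 180 x 240 x 16 mm lying on the bench. Origin at the centre of its underside.
- pin_hammer: Bystander: hammer 260 mm long lying on the bench.
- glue_bottle: Bystander: white glue bottle, 56 mm in diameter and 150 mm high, on the bench.
- paint_pot: Bystander: open pot 86 mm across and 62 mm high with a stirring stick, on the bench.
- red_lid_tub: Bystander: clear tub 72 mm across and 95 mm high with a red lid, on the bench.
- moulding_offcut: Bystander: piece of frame moulding 220 x 30 x 22 mm lying on the bench.

How it is judged (in metres and radians):
On the way, in this order (a step that is already met when the one before it is completed fails the run):
1. the bar is raised clear of the roof while the door is pushed open by more than 0.2 rad (value of joint stay above 0.05 rad and value of joint door above 0.2 rad), for 0.05 s.
2. the fourth hole is down over the pin and the bar is flat (horizontal distance between hole4 and peg_plate below 0.01 m and value of joint stay below 0.012 rad and value of joint door above 0.35 rad), for 0.2 s.
At the end, for the whole second after the job is handed in: The pin stands in the bar's fourth hole (hole centre within 10 mm of the plate's centre), the bar lies flat (tilt under 0.012 rad, about 2 mm at the hole), the door stands still at 0.35 to 0.48 rad and the pin carries its pull (more than 1 N), with the robot clear (all of step 2 and value of joint door below 0.48 rad and velocity of joint door between -0.05 and 0.05 rad/s and contact force between stay and peg_plate above 1 N); the robot touches nothing.
It fails at once if the bar was forced against the pin (more than 30 N) (contact force between stay and peg_plate above 30 N).
It fails at once if the door slammed (closing faster than 1 rad/s) (velocity of joint door below -1 rad/s).
It fails at once if a bystander was moved by more than 30 mm (distance of any of varnish_jar, tape_roll, small_frame, pin_hammer, glue_bottle, paint_pot, red_lid_tub, moulding_offcut from where it was at the start of the episode above 0.03 m).
It also fails if it takes over 51 s, if anything falls off the work surface, if the arm or the gripper's body presses on something with over 40 N, if the wrist force passes 120 N, or if a joint passes its speed limit or range.

### The arm

A 6-joint arm with a two-finger parallel gripper is mounted at the origin on the work surface. World frame = base frame: x ahead of the robot, y to its left, z up, the work surface at z = 0. Lengths are in m, angles in degrees, forces in N, time in s.
With the tool pointing down it reaches from about 0.4 to 0.825 m from the base axis. Payload 7 kg.
Tool frame: the origin (TCP) lies at the very end of the fingers, on their centre line; the grasp point (between the pads) lies 19 mm behind it; x points along the fingers, z is the direction in which the jaws open and shut, and the axes are right-handed (so a half turn about x gives the same grasp; the last joint's range is limited). The gripper opens to 85 mm and grips with 20 to 120 N. Pads are 22 mm wide; open, the fingers measure 114 mm over their backs; the gripper's body (76 mm by 85 mm) begins 54 mm behind the grasp point. The pads swing forward as they close: fully open they stand 13 mm farther back than shut.
Start: joints at [-55.285, 20.546, 0.682, 0, -70.136, -16.507], TCP at [0.211, -0.641, 0.231] pointing down, gripper open.
Joint ranges: [-176.03, 176.03], [-82.01, 121.73], [-58.28, 71.71], [-173.87, 95.51], [-174.79, -0.11], [-173.66, 173.66]. Speed limits (degrees/s): [136.94, 136.94, 172.46, 180, 180, 180].

### API

Orientations are given as [roll, pitch, yaw] about the fixed x, y, z axes, in that order (R = Rz(yaw) Ry(pitch) Rx(roll)).
In Python, from plant import robot gives the robot as it stands. The module is installed in compiled form; this text tells all that it offers.
- The arm moves only by the shell command python3 -m handwheel 'ROWS' [FORCE]. ROWS is JSON, a list of rows, each an object of numbers: "rx", "ry", "rz": the turn, a rotation vector about the world's x, y, z in units of 6 degrees (1.0 is 6 degrees); "dx", "dy", "dz": the shift along the world's x, y, z in mm; "claw": the opening, from 0 (shut) to 1 (fully open). A call has 1 to 12 rows; each row shifts and turns the commanded pose from where the row before left it; what a row does not reach is not made up. A row lasts 1/8 s, in which the tool goes at most 62.5 mm and 10.7 degrees, less where a joint would pass 70% of its speed; a pose out of reach is approached as far as the arm can. A call is refused whole if a number of a shift passes 62.5 or a number of a turn 1, either way. A call with a gripper value outside its range is refused whole. The fingers move at their own pace and stop on an object; FORCE is the grip in N (left out, the last holds). Time passes only in rows, so rows that do not move let the fingers close. It gives the time, the measured TCP pose, the force and the opening at its end, in the units of the state.
- robot.state(): the state, without advancing time (a new reading comes with each control period).
- robot.get_image(name): name is "scene" or "top" or "wrist"; returns the picture (420x560x3 uint8, red, green, blue); there is no depth.
- robot.camera_info(name): a dict with "fx", "fy", "cx", "cy" (pixels), "R" (3x3) and "t" (3): a world point X has camera coordinates R X + t. Camera axes: x right, y down, z forward; pixel columns grow to the right and rows downward; lengths in m; the calibration is good to about 2 mm. A picture is of the moment at which its call begins: read the wrist's pose just before it. camera_info takes no time and is no camera call; for the wrist camera it gives the pose at the moment of the call.
- robot.sign_off(): hands the job in, once; it reports no verdict.
The state is a dict: "time": time; "joint_pos": joint angles; "dq": joint speeds; "tau": joint torques, N m; "tcp_pos": TCP position; "ee_rot": TCP orientation; "ft_force": force on the tool from outside, world axes, zero at the start; "ft_torque": the same for the moment, N m; "grip_width": finger opening in m.
Only numpy, scipy, OpenCV 4.12 (cv2) and the standard library are available. Lean on these libraries where they do the work, as an engineer would, in place of code of your own. Each camera call takes 0.05 s, during which the arm holds its last target. There are 200 camera calls.

## Working session

There is one attempt and no reset: what is moved stays moved. The work goes in short steps, Python scripts to look and compute and a shell command to move; the robot and the scene stay as the last step left them, time stands still between calls to the robot, and variables do not carry over. Pictures are saved under pics/ and viewed, about 8 in all and at most 12, crops included, and the job is handed in when it is done.

```bash
mkdir -p pics; cat > h.py <<'E'
from plant import robot
import numpy as np, cv2
def snap(n,f):
    ci=robot.camera_info(n); im=robot.get_image(n); cv2.imwrite('pics/'+f,im[:,:,::-1]); np.save('pics/'+f+'.npy',im)
    return ci,im
def px2w(ci,u,v,z):
    R=np.array(ci['R']);t=np.array(ci['t']);c=-R.T@t
    d=R.T@np.array([(u-ci['cx'])/ci['fx'],(v-ci['cy'])/ci['fy'],1]); return c+d*(z-c[2])/d[2]
def w2px(ci,X):
    p=np.array(ci['R'])@np.array(X)+np.array(ci['t']); return ci['fx']*p[0]/p[2]+ci['cx'],ci['fy']*p[1]/p[2]+ci['cy']
E
python3 - <<'E'
from h import *
for n in('top','scene'):
    ci,im=snap(n,n+'.png'); print(n,np.round(ci['R'],3).tolist(),np.round(ci['t'],3),ci['fx'])
    cv2.imwrite('pics/%s_v.png'%n,cv2.resize(im[:,:,::-1],(800,600),interpolation=cv2.INTER_CUBIC))
print(robot.state())
E
```

```text
top [[-0.022, -1.0, -0.019], [-0.987, 0.025, -0.159], [0.16, 0.015, -0.987]] [0.029 0.523 1.64 ] 514.1212069919883
scene [[0.8, 0.6, -0.013], [0.43, -0.589, -0.684], [-0.418, 0.542, -0.729]] [-0.403 -0.116  1.548] 380.1017662459738
{'time': 0.1, 'joint_pos': array([-5.52848938e+01,  2.05856112e+01,  6.37477803e-01, -1.63674972e-02,
       -7.01349891e+01, -1.65051234e+01]), 'dq': array([ 0.05664089, -0.01205677,  0.13472836,  0.04594395, -0.02050946,
        0.04397969]), 'tau': array([-1.18739186e-03, -5.84763372e+01,  2.94111872e+01,  6.95460901e+00,
       -3.17037848e-03, -4.66987046e-06]), 'tcp_pos': array([ 0.21074635, -0.64079774,  0.23046935]), 'ee_rot': array([  6.01877959,  89.91546492, 114.2231894 ]), 'ft_force': array([-0.52026051, -0.08253768, -0.30988483]), 'ft_torque': array([ 0.00054446, -0.01383352,  0.01543893]), 'grip_width': 0.08543934004153575}
```

View pics/top_v.png

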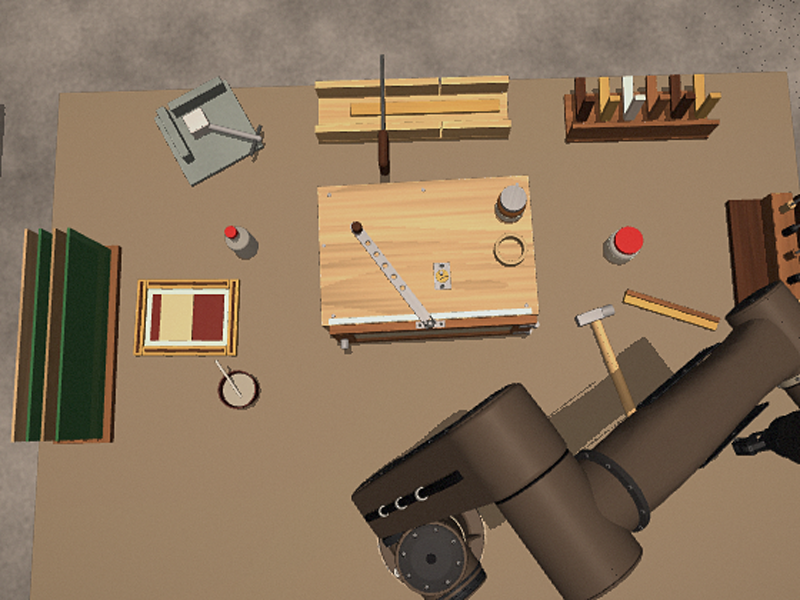

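View pics/scene_v.png

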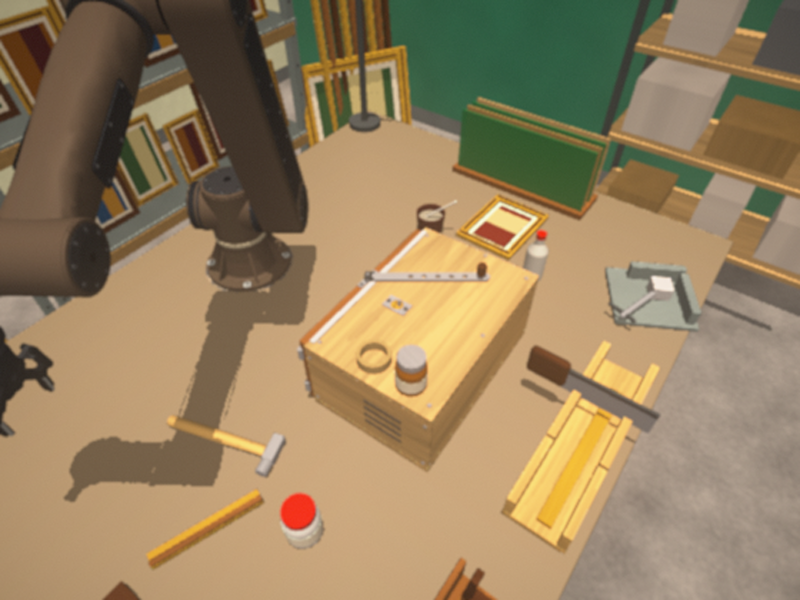

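Top view shows the box with its knob at about (357,228), the pivot at (428,322) and the plate at (442,276). I'll enlarge the top view for exact pixels.

```bash
python3 - <<'E'
import cv2
im=cv2.imread('pics/top.png')[115:255,215:385]
cv2.imwrite('pics/crop1.png',cv2.resize(im,None,fx=4.5,fy=4.2,interpolation=cv2.INTER_CUBIC)); print(im.shape)
E
```

```text
(140, 170, 3)
```

View pics/crop1.png

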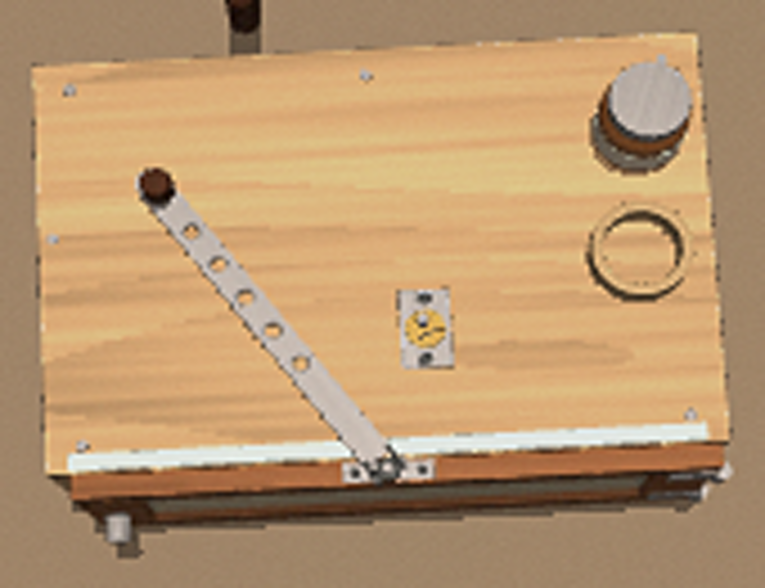

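```bash
cat >> h.py <<'E'
def fit(P,Q):
    P=np.array(P);Q=np.array(Q);a=P-P.mean(0);b=Q-Q.mean(0)
    th=np.arctan2((a[:,0]*b[:,1]-a[:,1]*b[:,0]).sum(),(a*b).sum()); R=np.array([[np.cos(th),-np.sin(th)],[np.sin(th),np.cos(th)]])
    t=Q.mean(0)-R@P.mean(0); return th,R,t,Q-(P@R.T+t)
E
python3 - <<'E'
from h import *
ci=robot.camera_info('top')
f=lambda x,y,z:px2w(ci,215+(x+.5)/4.5-.5,115+(y+.5)/4.2-.5,z)
c=[f(32,66,.2),f(697,35,.2),f(728,440,.2),f(48,472,.2)]
L=[(150,225),(150,-225),(-150,-225),(-150,225)]
th,R,t,r=fit(np.array(L)/1e3,[p[:2] for p in c]); print('yaw',np.degrees(th),t,np.round(r,4).tolist())
h=R@[-.159,-.21]+t; print('hinge',h,'plate pred',h+R@[.1,.18],'pivot pred',h+R@[0,.21])
print('plate',f(426,328,.203),'knob',f(157,183,.243),'pivot',f(386,466,.206),'hole4',f(218,264,.209),'pin as top',f(422,318,.22))
E
```

```text
yaw 1.4725340414656267 [ 0.60778299 -0.00459046] [[-0.0011, 0.0004], [-0.0023, 0.0004], [0.0016, 0.0016], [0.0017, -0.0023]]
hinge [ 0.45423202 -0.21860705] plate pred [ 0.54957341 -0.03609672] pivot pred [ 0.4488355 -0.0086764]
plate [ 0.5497881  -0.03654346  0.203     ] knob [0.64950244 0.13634421 0.243     ] pivot [ 0.45169086 -0.00770192  0.206     ] hole4 [0.59841974 0.09983183 0.209     ] pin as top [ 0.55364283 -0.03381316  0.22      ]
```

```bash
cat >> h.py <<'E'
from scipy.spatial.transform import Rotation as Ro
def jaw():
    s=robot.state(); M=Ro.from_euler('xyz',s['ee_rot'],degrees=True).as_matrix()
    z=M[:,2]; return s['tcp_pos'],np.degrees(np.arctan2(z[1],z[0])),M[:,0],s['joint_pos'][5]
E
python3 -c "
from h import *
print(jaw()); print(np.degrees(np.arctan2(.1363+.0087,.6495-.4488)), np.hypot(.145,.2007))"
```

```text
(array([ 0.21074635, -0.64079774,  0.23046935]), np.float64(108.20440330222405), array([-6.05351181e-04,  1.34551074e-03, -9.99998912e-01]), np.float64(-16.50512341987263))
35.847032720194534 0.24759945476515088
```

```bash
python3 -m handwheel '[{"dz":60,"claw":1},{"dz":50,"dy":30},{"dx":20,"dy":50,"dz":20,"rz":0.5},{"dx":29,"dy":50,"rz":0.5},{"dx":29,"dy":50,"rz":0.5},{"dx":29,"dy":50,"rz":0.5},{"dx":29,"dy":50,"rz":0.5},{"dx":29,"dy":50,"rz":0.5},{"dx":29,"dy":50},{"dx":29,"dy":50},{"dx":29,"dy":50},{"dx":29,"dy":50}]'; python3 -c "
from h import *
print(jaw())"
```

```text
(array([ 0.21074635, -0.64079774,  0.23046935]), np.float64(108.20440330222405), array([-6.05351181e-04,  1.34551074e-03, -9.99998912e-01]), np.float64(-16.50512341987263))invalid input at $[0]: expected keys rx, ry, rz, dx, dy, dz, claw
```

```bash
python3 -m handwheel '[{"rx":0,"ry":0,"rz":0,"dx":0,"dy":0,"dz":60,"claw":1},{"rx":0,"ry":0,"rz":0,"dx":0,"dy":30,"dz":50,"claw":1},{"rx":0,"ry":0,"rz":0.5,"dx":20,"dy":50,"dz":20,"claw":1},{"rx":0,"ry":0,"rz":0.5,"dx":29,"dy":50,"dz":0,"claw":1},{"rx":0,"ry":0,"rz":0.5,"dx":29,"dy":50,"dz":0,"claw":1},{"rx":0,"ry":0,"rz":0.5,"dx":29,"dy":50,"dz":0,"claw":1},{"rx":0,"ry":0,"rz":0.5,"dx":29,"dy":50,"dz":0,"claw":1},{"rx":0,"ry":0,"rz":0.5,"dx":29,"dy":50,"dz":0,"claw":1},{"rx":0,"ry":0,"rz":0,"dx":29,"dy":50,"dz":0,"claw":1},{"rx":0,"ry":0,"rz":0,"dx":29,"dy":50,"dz":0,"claw":1},{"rx":0,"ry":0,"rz":0,"dx":29,"dy":50,"dz":0,"claw":1},{"rx":0,"ry":0,"rz":0,"dx":29,"dy":50,"dz":0,"claw":1}]'; python3 -c "
from h import *
print(jaw())"
```

```text
time: 1.6
tcp_pos: [0.4923, -0.1093, 0.3613]
ee_rot: [-78.0, 90.0, 48.3]
ft_force: [0.7, -0.7, -0.6]
grip_width: 0.0855
(array([ 0.49230331, -0.10927643,  0.36130694]), np.float64(126.22423141958795), array([ 1.14965783e-04,  1.28852449e-04, -9.99999985e-01]), np.float64(-63.60969567070731))
```

```bash
python3 - <<'E'
from h import *
ci=robot.camera_info('wrist'); R=np.array(ci['R']);print('cam',-R.T@np.array(ci['t']),R[2],ci['fx'])
for n,X in dict(plate=(.5498,-.0363,.203),knob=(.649,.1363,.243)).items(): print(n,w2px(ci,X))
E
```

```text
cam [ 0.42487052 -0.15792953  0.50555303] [ 0.2631071   0.19330591 -0.94520235] 296.2613220617138
plate (np.float64(296.1479094509052), np.float64(266.1362789016995))
knob (np.float64(360.5974112975092), np.float64(413.4364333672301))
```

```bash
python3 - <<'E'
from h import *
ci,im=snap('wrist','w1.png')
import pickle; pickle.dump(ci,open('w1.pkl','wb'))
a=cv2.resize(im[236:296,256:336,::-1],(800,600),interpolation=cv2.INTER_CUBIC)
cv2.imwrite('pics/w1c.png',a)
E
```

```text
(no output)
```

View pics/w1c.png

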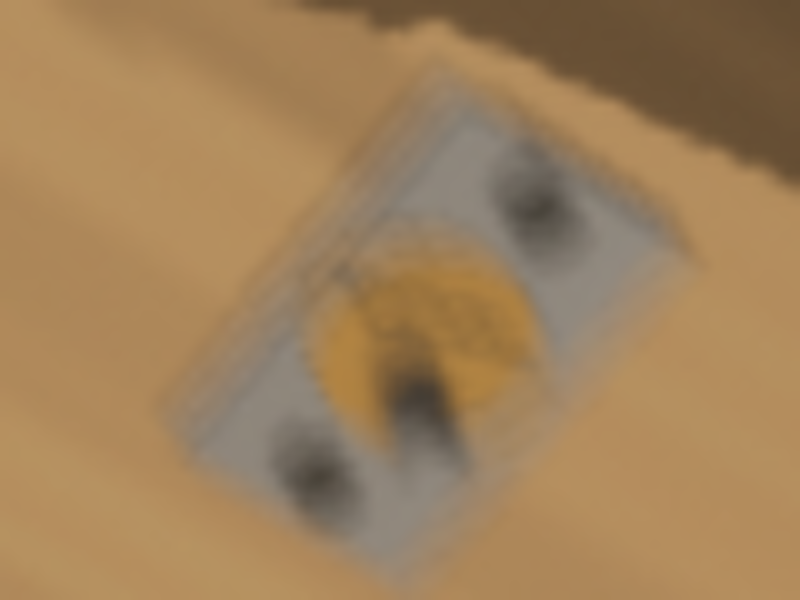

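View pics/w1.png

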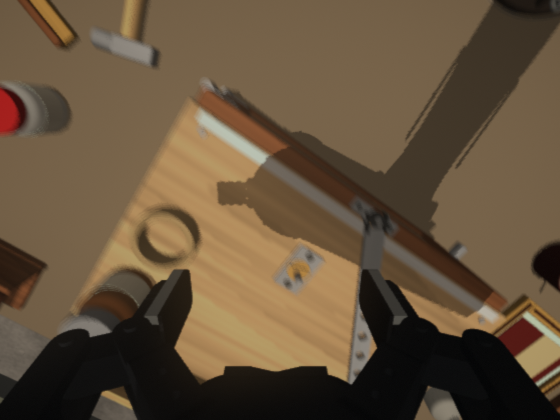

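```bash
python3 - <<'E'
from h import *
import pickle
ci=pickle.load(open('w1.pkl','rb'))
f=lambda x,y,z:px2w(ci,256+(x+.5)/10-.5,236+(y+.5)/10-.5,z)
P=f(429,342,.203);print('plate',P,'disc',f(430,350,.204))
for a in [(425,450),(435,465),(415,440)]: print(a,f(*a,.22)-P)
for d in [(5,0),(0,5),(-5,0),(0,-5),(3.5,3.5),(-3.5,3.5),(3.5,-3.5)]:
  q=P+np.array([d[0]/1e3,d[1]/1e3,0])
  print(d,[(np.array(w2px(ci,[q[0],q[1],z]))+.5-[256,236])*10 for z in (.204,.22)])
# bar direction from wrist image
print('pivot',px2w(ci,374,216,.206))
E
```

```text
plate [ 0.55198803 -0.03125121  0.203     ] disc [ 0.5523334  -0.03093269  0.204     ]
(425, 450) [0.00391535 0.0008572  0.017     ]
(435, 465) [0.00478183 0.00293034 0.017     ]
(415, 440) [ 0.00355779 -0.00081896  0.017     ]
(5, 0) [array([403.84371449, 377.49432375]), array([413.42509278, 453.38663611])]
(0, 5) [array([464.24682714, 369.31218534]), array([476.61658845, 444.90871896])]
(-5, 0) [array([456.64971032, 316.18221551]), array([468.75405575, 389.84632519])]
(0, -5) [array([395.85129282, 324.47317077]), array([405.12978206, 398.44222202])]
(3.5, 3.5) [array([435.57655882, 383.93606677]), array([446.60648014, 460.05915292])]
(-3.5, 3.5) [array([472.59574798, 341.18635884]), array([485.39665369, 415.76389198])]
(3.5, -3.5) [array([387.75555794, 352.71714807]), array([396.62662444, 427.71513491])]
pivot [ 0.4505914  -0.00704586  0.206     ]
```

```bash
python3 -m handwheel '[{"rx":0,"ry":0,"rz":0,"dx":31,"dy":49,"dz":0,"claw":1},{"rx":0,"ry":0,"rz":0,"dx":31,"dy":49,"dz":0,"claw":1},{"rx":0,"ry":0,"rz":0,"dx":32,"dy":49,"dz":0,"claw":1},{"rx":0,"ry":0,"rz":0,"dx":32,"dy":49,"dz":0,"claw":1},{"rx":0,"ry":0,"rz":0,"dx":31,"dy":49,"dz":-20,"claw":1},{"rx":0,"ry":0,"rz":0,"dx":0,"dy":0,"dz":-35,"claw":1},{"rx":0,"ry":0,"rz":0,"dx":0,"dy":0,"dz":0,"claw":1}]'; python3 - <<'E'
from h import *
print(jaw())
ci,im=snap('wrist','w2.png')
import pickle; pickle.dump(ci,open('w2.pkl','wb'))
print(w2px(ci,(.65,.1365,.243)),w2px(ci,(.65,.1365,.213)))
E
```

```text
time: 2.52
tcp_pos: [0.6474, 0.1339, 0.3024]
ee_rot: [74.8, 89.6, -158.9]
ft_force: [0.5, -0.6, 0.6]
grip_width: 0.0853
(array([0.6474452 , 0.13390618, 0.30243211]), np.float64(126.24212581040057), array([-0.00675472, -0.00260206, -0.9999738 ]), np.float64(-82.26389088506701))
(np.float64(274.92722401457826), np.float64(231.73225208861115)) (np.float64(274.87332380319197), np.float64(217.90666528949535))
```

View pics/w2.png

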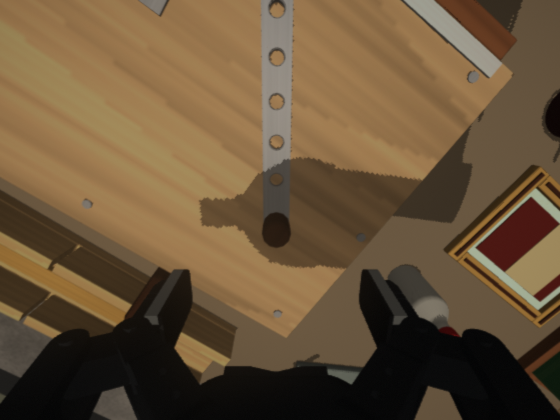

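```bash
python3 -m handwheel '[{"rx":0,"ry":0,"rz":0,"dx":1,"dy":1,"dz":-45,"claw":1},{"rx":0,"ry":0,"rz":0,"dx":0,"dy":0,"dz":-35,"claw":0.8},{"rx":0,"ry":0,"rz":0,"dx":0,"dy":0,"dz":-10,"claw":0.6},{"rx":0,"ry":0,"rz":0,"dx":0,"dy":0,"dz":0,"claw":0.4},{"rx":0,"ry":0,"rz":0,"dx":0,"dy":0,"dz":0,"claw":0},{"rx":0,"ry":0,"rz":0,"dx":0,"dy":0,"dz":0,"claw":0},{"rx":0,"ry":0,"rz":0,"dx":0,"dy":0,"dz":0,"claw":0},{"rx":0,"ry":0,"rz":0,"dx":0,"dy":0,"dz":0,"claw":0}]' 30; python3 -c "
from h import *
print(jaw())"
```

```text
time: 3.58
tcp_pos: [0.651, 0.1349, 0.219]
ee_rot: [-114.2, 89.8, 12.1]
ft_force: [-0.9, -1.7, 6.3]
grip_width: 0.0211
(array([0.65102655, 0.13492626, 0.21898566]), np.float64(126.22784980554627), array([ 3.79982369e-03,  8.11438461e-04, -9.99992451e-01]), np.float64(-82.3103190619945))
```

```bash
cat >> h.py <<'E'
H=np.array([.4542,-.2186]);YAW=np.radians(1.47)
rot=lambda a,v:np.array([np.cos(a)*v[0]-np.sin(a)*v[1],np.sin(a)*v[0]+np.cos(a)*v[1]])
piv=lambda th:H+rot(YAW+th,(0,.21))
G=.032
def tcp(th,phi,tau):
    r=.25*np.cos(tau)-G*np.sin(tau); p=piv(th)+r*np.array([np.cos(phi),np.sin(phi)])
    return np.array([*p,.219+.25*np.sin(tau)+G*(np.cos(tau)-1)])
def solve(pin,d=.185):
    from scipy.optimize import brentq
    th=brentq(lambda t:np.hypot(*(pin-piv(t)))-d,.1,.8); v=pin-piv(th); return th,np.arctan2(v[1],v[0])
E
python3 - <<'E'
from h import *
d=np.radians
print(solve(np.array([.554,-.034])),solve(np.array([.556,-.029])))
W=[(0,d(35.8),0),(0,d(35.8),.08),(0,d(35.8),.16),(0,d(35.8),.25)]+[(.42*i/8,d(35.8)-d(21)*i/8,.25) for i in range(1,9)]
T=[tcp(*w) for w in W]
print(T[0],T[-1]);print(np.round(np.diff(T,axis=0)*1e3,1))
E
```

```text
(0.39133139989829646, np.float64(-0.040041759002143316)) (0.38156170756370744, np.float64(-0.01744682444167208))
[0.65157871 0.13757031 0.219     ] [0.59021698 0.03074266 0.27985619]
[[ -2.7  -2.   19.9]
 [ -4.   -2.9  19.5]
 [ -6.   -4.3  21.4]
 [ -4.9  -9.4   0. ]
 [ -5.3 -10.3   0. ]
 [ -5.6 -11.1   0. ]
 [ -6.  -11.9   0. ]
 [ -6.3 -12.7   0. ]
 [ -6.6 -13.4   0. ]
 [ -6.8 -14.1   0. ]
 [ -7.1 -14.8   0. ]]
```

```bash
python3 -m handwheel '[{"rx":0,"ry":0,"rz":0,"dx":-2,"dy":-1,"dz":11,"claw":0},{"rx":0,"ry":0,"rz":0,"dx":-2,"dy":-1.5,"dz":11,"claw":0},{"rx":0,"ry":0,"rz":0,"dx":-4,"dy":-3,"dz":20,"claw":0},{"rx":0,"ry":0,"rz":0,"dx":-6,"dy":-4,"dz":21,"claw":0},{"rx":0,"ry":0,"rz":0,"dx":0,"dy":0,"dz":0,"claw":0}]' 30; python3 -c "
from h import *
print(jaw())"
```

```text
time: 4.2
tcp_pos: [0.6359, 0.1251, 0.2814]
ee_rot: [-100.8, 89.9, 25.4]
ft_force: [1.2, 2.0, -1.8]
grip_width: 0.0211
(array([0.63589777, 0.12509149, 0.28140291]), np.float64(126.19347944389676), array([ 0.00223335,  0.00105975, -0.99999694]), np.float64(-82.15625751025043))
```

```bash
python3 -m handwheel '[{"rx":0,"ry":0,"rz":-0.44,"dx":-5,"dy":-9,"dz":0,"claw":0},{"rx":0,"ry":0,"rz":-0.44,"dx":-5,"dy":-10,"dz":0,"claw":0},{"rx":0,"ry":0,"rz":-0.44,"dx":-5,"dy":-11,"dz":0,"claw":0},{"rx":0,"ry":0,"rz":-0.44,"dx":-6,"dy":-12,"dz":0,"claw":0},{"rx":0,"ry":0,"rz":-0.44,"dx":-6,"dy":-12,"dz":0,"claw":0},{"rx":0,"ry":0,"rz":-0.44,"dx":-6,"dy":-13,"dz":0,"claw":0},{"rx":0,"ry":0,"rz":-0.44,"dx":-7,"dy":-14,"dz":0,"claw":0},{"rx":0,"ry":0,"rz":-0.44,"dx":-7,"dy":-14,"dz":0,"claw":0},{"rx":0,"ry":0,"rz":0,"dx":0,"dy":0,"dz":0,"claw":0}]' 30; python3 - <<'E'
from h import *
import pickle
print(jaw(),robot.state()['ft_force'])
ci,im=snap('wrist','w3.png'); pickle.dump(ci,open('w3.pkl','wb'))
u,v=map(int,w2px(ci,(.551,-.033,.203))); print(u,v)
cv2.imwrite('pics/w3v.png',cv2.resize(im[0:300,140:540,::-1],(800,600),interpolation=cv2.INTER_CUBIC))
E
```

```text
time: 5.32
tcp_pos: [0.5881, 0.029, 0.2795]
ee_rot: [118.9, 90.0, -136.2]
ft_force: [4.2, 0.4, 0.4]
grip_width: 0.0209
(array([0.58814688, 0.02898488, 0.27946389]), np.float64(104.96844059951532), array([-2.68573021e-04, -2.58001817e-04, -9.99999931e-01]), np.float64(-96.86956424985357)) [4.19172992 0.39608925 0.38663335]
205 153
```

View pics/w3v.png

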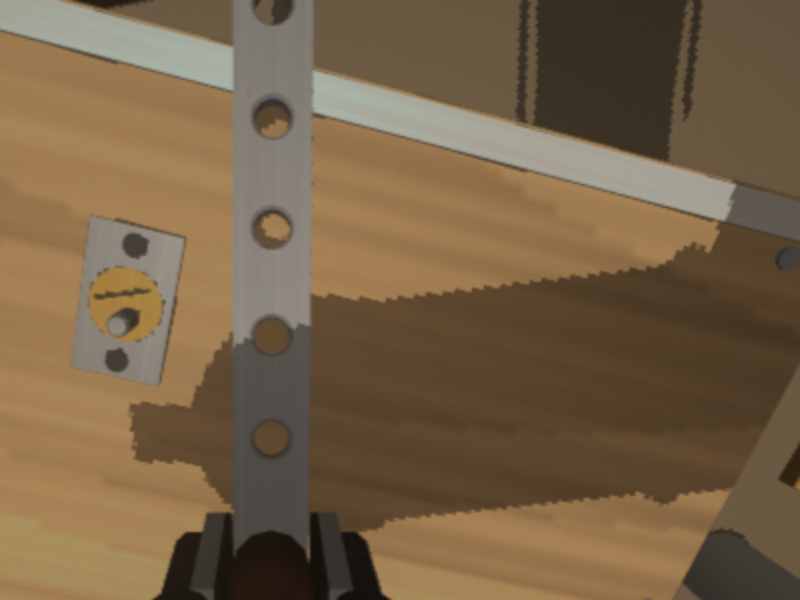

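```bash
python3 - <<'E'
from h import *
import pickle
ci=pickle.load(open('w3.pkl','rb'))
f=lambda x,y,z:px2w(ci,140+(x+.5)/2-.5,(y+.5)/2-.5,z)
P=f(125.5,302.5,.203);print('plate',P); pin=f(117,327,.22);print('pin',pin,(pin-P)*1e3, np.hypot(*(pin-P)[:2]))
tau=.25
for d,p in zip((.215,.185,.155,.125),((271,437),(271,336),(272,229),(272,118))): print(d,f(*p,.209+d*np.sin(tau)))
t=robot.state()['tcp_pos']
from scipy.optimize import fsolve
s=fsolve(lambda q:tcp(*q)-t,(.42,.25,.25));print('model th,phi,tau',s,'hole4',piv(s[0])+.185*np.cos(s[2])*np.array([np.cos(s[1]),np.sin(s[1])]))
E
```

```text
plate [ 0.54989477 -0.03562623  0.203     ]
pin [ 0.55561979 -0.03355496  0.22      ] [ 5.72501726  2.07126689 17.        ] 0.006088182750736362
0.215 [0.56578558 0.02410076 0.26219185]
0.185 [0.53853252 0.01682962 0.25476973]
0.155 [0.51032286 0.00959631 0.24734761]
0.125 [0.4819932  0.00203339 0.23992549]
model th,phi,tau [0.42921072 0.25686562 0.24835128] hole4 [0.53537857 0.0156044 ]
```

```bash
python3 -m handwheel '[{"rx":0,"ry":0,"rz":-0.5,"dx":4,"dy":-11,"dz":0,"claw":0},{"rx":0,"ry":0,"rz":-0.5,"dx":4,"dy":-11,"dz":0,"claw":0},{"rx":0,"ry":0,"rz":-0.5,"dx":4,"dy":-11,"dz":0,"claw":0},{"rx":0,"ry":0,"rz":-0.5,"dx":3,"dy":-11,"dz":0,"claw":0},{"rx":0,"ry":0,"rz":-0.5,"dx":2,"dy":-11,"dz":0,"claw":0},{"rx":0,"ry":0,"rz":-0.4,"dx":2,"dy":-10,"dz":0,"claw":0},{"rx":0,"ry":0,"rz":0,"dx":2,"dy":0,"dz":-12,"claw":0},{"rx":0,"ry":0,"rz":0,"dx":2,"dy":0,"dz":-12,"claw":0},{"rx":0,"ry":0,"rz":0,"dx":0,"dy":0,"dz":-4,"claw":0},{"rx":0,"ry":0,"rz":0,"dx":0,"dy":0,"dz":0,"claw":0}]' 30; python3 - <<'E'
from h import *
import pickle
print(jaw(),robot.state()['ft_force'])
ci,im=snap('wrist','w4.png'); pickle.dump(ci,open('w4.pkl','wb'))
u,v=map(int,w2px(ci,(.555,-.034,.22))); print(u,v)
cv2.imwrite('pics/w4v.png',cv2.resize(im[v-75:v+75,u-100:u+100,::-1],(800,600),interpolation=cv2.INTER_CUBIC))
E
```

```text
time: 6.62
tcp_pos: [0.6117, -0.035, 0.2509]
ee_rot: [106.2, 89.9, -166.1]
ft_force: [5.0, 0.2, 0.7]
grip_width: 0.0208
(array([ 0.61172973, -0.03504097,  0.25086147]), np.float64(87.62455674736871), array([-8.54556859e-04, -2.11078577e-04, -9.99999613e-01]), np.float64(-107.33763350628925)) [4.97122001 0.23723929 0.70545579]
270 156
```

View pics/w4v.png

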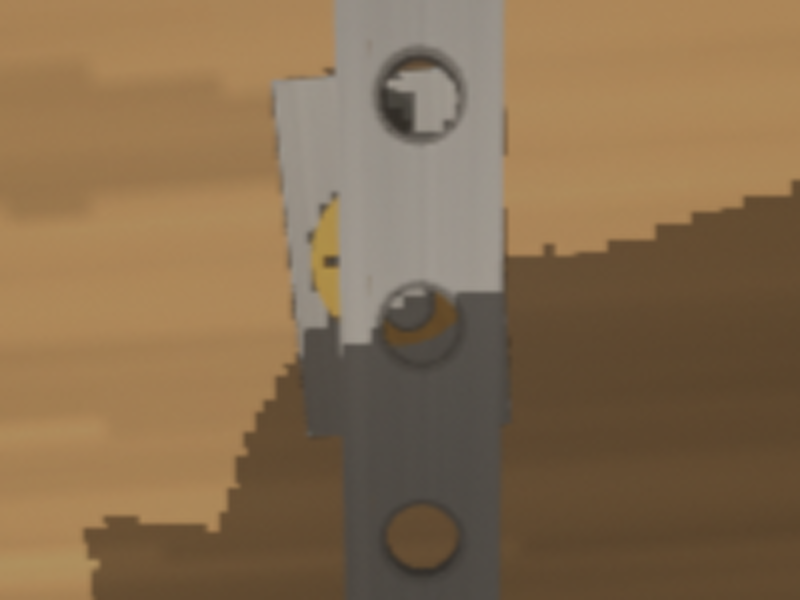

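```bash
python3 - <<'E'
from h import *
import pickle
ci=pickle.load(open('w4.pkl','rb'))
f=lambda x,y,z:px2w(ci,170+(x+.5)/4-.5,81+(y+.5)/4-.5,z)
pin=f(410,309,.22); t=np.array([.61173,-.03504])
for tau in (.12,.13,.14):
  ht=f(420,325,.206+.185*np.sin(tau)+.003*np.cos(tau)); hu=ht[:2]+.006*np.sin(tau)*np.array([1,-.04])
  print(tau,pin,hu,'hole-pin mm',(hu-pin[:2])*1e3,'tcp-hole',(t-hu)*1e3)
print(f(422,537,.206+.215*.13+.003))
E
```

```text
0.12 [ 0.55560536 -0.03331312  0.22      ] [ 0.55684938 -0.03186759] hole-pin mm [1.24401324 1.44552531] tcp-hole [54.88062239 -3.17240719]
0.13 [ 0.55560536 -0.03331312  0.22      ] [ 0.55659703 -0.03185312] hole-pin mm [0.99166876 1.45999963] tcp-hole [55.13296688 -3.18688151]
0.14 [ 0.55560536 -0.03331312  0.22      ] [ 0.55634507 -0.03183867] hole-pin mm [0.73970544 1.47445225] tcp-hole [55.38493019 -3.20133414]
[ 0.58525112 -0.03278313  0.23695   ]
```

```bash
python3 -m handwheel '[{"rx":0,"ry":0,"rz":0,"dx":-1,"dy":-2,"dz":0,"claw":0},{"rx":0,"ry":0,"rz":0,"dx":0.7,"dy":0,"dz":-4,"claw":0},{"rx":0,"ry":0,"rz":0,"dx":0.6,"dy":0,"dz":-4,"claw":0},{"rx":0,"ry":0,"rz":0,"dx":0.1,"dy":0,"dz":-1,"claw":0},{"rx":0,"ry":0,"rz":0,"dx":0,"dy":0,"dz":0,"claw":0}]' 20;  python3 -m handwheel '[{"rx":0,"ry":0,"rz":0,"dx":0.2,"dy":0,"dz":-1,"claw":0},{"rx":0,"ry":0,"rz":0,"dx":0,"dy":0,"dz":0,"claw":0}]'; python3 -m handwheel '[{"rx":0,"ry":0,"rz":0,"dx":0.2,"dy":0,"dz":-1,"claw":0},{"rx":0,"ry":0,"rz":0,"dx":0,"dy":0,"dz":0,"claw":0}]'
```

```text
time: 7.3
tcp_pos: [0.6124, -0.0368, 0.2421]
ee_rot: [168.6, 90.0, -103.8]
ft_force: [4.6, -0.1, 0.5]
grip_width: 0.0207
time: 7.55
tcp_pos: [0.6126, -0.0367, 0.2412]
ee_rot: [-114.2, 90.0, -26.5]
ft_force: [5.6, -0.2, 0.2]
grip_width: 0.0207
time: 7.8
tcp_pos: [0.6127, -0.0367, 0.2401]
ee_rot: [121.3, 90.0, -151.0]
ft_force: [5.6, 0.1, 0.2]
grip_width: 0.021
```

```bash
for i in 1; do python3 -m handwheel '[{"rx":0,"ry":0,"rz":0,"dx":0.15,"dy":0,"dz":-1,"claw":0},{"rx":0,"ry":0,"rz":0,"dx":0,"dy":0,"dz":0,"claw":0}]'; python3 -m handwheel '[{"rx":0,"ry":0,"rz":0,"dx":0.15,"dy":0,"dz":-1,"claw":0},{"rx":0,"ry":0,"rz":0,"dx":0,"dy":0,"dz":0,"claw":0}]';done
```

```text
time: 8.05
tcp_pos: [0.6128, -0.0367, 0.2391]
ee_rot: [97.8, 90.0, -174.6]
ft_force: [4.9, -0.8, 0.2]
grip_width: 0.0207
time: 8.3
tcp_pos: [0.6129, -0.0367, 0.2382]
ee_rot: [104.1, 90.0, -168.3]
ft_force: [5.2, 0.1, -1.4]
grip_width: 0.0209
```

```bash
python3 -m handwheel '[{"rx":0,"ry":0,"rz":0,"dx":0.15,"dy":0,"dz":-1,"claw":0},{"rx":0,"ry":0,"rz":0,"dx":0.15,"dy":0,"dz":-1,"claw":0},{"rx":0,"ry":0,"rz":0,"dx":0,"dy":0,"dz":0,"claw":0}]'; python3 -m handwheel '[{"rx":0,"ry":0,"rz":0,"dx":0.15,"dy":0,"dz":-1,"claw":0},{"rx":0,"ry":0,"rz":0,"dx":0.15,"dy":0,"dz":-1,"claw":0},{"rx":0,"ry":0,"rz":0,"dx":0,"dy":0,"dz":0,"claw":0}]'
```

```text
time: 8.68
tcp_pos: [0.6132, -0.0367, 0.2361]
ee_rot: [100.8, 90.0, -171.5]
ft_force: [4.5, -0.8, 0.1]
grip_width: 0.0209
time: 9.05
tcp_pos: [0.6135, -0.0367, 0.2342]
ee_rot: [99.0, 90.0, -173.3]
ft_force: [4.7, -1.1, -0.3]
grip_width: 0.0209
```

```bash
python3 -m handwheel '[{"rx":0,"ry":0,"rz":0,"dx":0.2,"dy":0,"dz":-1.5,"claw":0},{"rx":0,"ry":0,"rz":0,"dx":0.2,"dy":0,"dz":-1.5,"claw":0},{"rx":0,"ry":0,"rz":0,"dx":0.2,"dy":0,"dz":-1.5,"claw":0},{"rx":0,"ry":0,"rz":0,"dx":0.2,"dy":0,"dz":-1.5,"claw":0},{"rx":0,"ry":0,"rz":0,"dx":0,"dy":0,"dz":0,"claw":0}]'; python3 -m handwheel '[{"rx":0,"ry":0,"rz":0,"dx":0.2,"dy":0,"dz":-1.5,"claw":0},{"rx":0,"ry":0,"rz":0,"dx":0.2,"dy":0,"dz":-1.5,"claw":0},{"rx":0,"ry":0,"rz":0,"dx":0.2,"dy":0,"dz":-1.5,"claw":0},{"rx":0,"ry":0,"rz":0,"dx":0,"dy":0,"dz":0,"claw":0}]'
```

```text
time: 9.68
tcp_pos: [0.6143, -0.0367, 0.2281]
ee_rot: [92.4, 90.0, -179.9]
ft_force: [4.3, -1.2, -0.3]
grip_width: 0.0208
time: 10.18
tcp_pos: [0.6149, -0.0367, 0.2236]
ee_rot: [98.0, 90.0, -174.3]
ft_force: [3.3, -0.7, 0.0]
grip_width: 0.0207
```

```bash
python3 -m handwheel '[{"rx":0,"ry":0,"rz":0,"dx":0.2,"dy":0,"dz":-1.5,"claw":0},{"rx":0,"ry":0,"rz":0,"dx":0.2,"dy":0,"dz":-1.5,"claw":0},{"rx":0,"ry":0,"rz":0,"dx":0,"dy":0,"dz":0,"claw":0}]'; python3 -m handwheel '[{"rx":0,"ry":0,"rz":0,"dx":0.2,"dy":0,"dz":-1,"claw":0},{"rx":0,"ry":0,"rz":0,"dx":0,"dy":0,"dz":-1,"claw":0},{"rx":0,"ry":0,"rz":0,"dx":0,"dy":0,"dz":0,"claw":0}]'
```

```text
time: 10.55
tcp_pos: [0.6153, -0.0367, 0.2206]
ee_rot: [89.5, 90.0, 177.2]
ft_force: [3.9, -0.4, -1.5]
grip_width: 0.021
time: 10.92
tcp_pos: [0.6155, -0.0367, 0.2194]
ee_rot: [-108.4, 90.0, -20.7]
ft_force: [0.7, 0.5, 4.8]
grip_width: 0.021
```

```bash
python3 -m handwheel '[{"rx":0,"ry":0,"rz":0,"dx":0.4,"dy":0,"dz":-0.7,"claw":0},{"rx":0,"ry":0,"rz":0,"dx":0.3,"dy":0,"dz":0,"claw":0},{"rx":0,"ry":0,"rz":0,"dx":0,"dy":0,"dz":0,"claw":0}]'
```

```text
time: 11.3
tcp_pos: [0.6155, -0.0367, 0.2194]
ee_rot: [108.7, 90.0, -163.6]
ft_force: [-5.4, 1.3, 11.5]
grip_width: 0.021
```

```bash
python3 -m handwheel '[{"rx":0,"ry":0,"rz":0,"dx":-0.4,"dy":0,"dz":0,"claw":0},{"rx":0,"ry":0,"rz":0,"dx":0,"dy":0,"dz":0,"claw":0.35},{"rx":0,"ry":0,"rz":0,"dx":0,"dy":0,"dz":0,"claw":0.6},{"rx":0,"ry":0,"rz":0,"dx":0,"dy":0,"dz":0,"claw":0.6},{"rx":0,"ry":0,"rz":0,"dx":0,"dy":0,"dz":0,"claw":0.6},{"rx":0,"ry":0,"rz":0,"dx":0,"dy":0,"dz":20,"claw":0.6},{"rx":0,"ry":0,"rz":0,"dx":0,"dy":0,"dz":40,"claw":0.6},{"rx":0,"ry":0,"rz":0,"dx":0,"dy":0,"dz":30,"claw":0.6},{"rx":0,"ry":0,"rz":0,"dx":0,"dy":0,"dz":0,"claw":0.6}]'; python3 - <<'E'
from h import *
ci,im=snap('wrist','w5.png')
print(robot.state()['grip_width'])
cv2.imwrite('pics/w5v.png',cv2.resize(im[0:300,80:480,::-1],(800,600),interpolation=cv2.INTER_CUBIC))
E
```

```text
time: 12.42
tcp_pos: [0.617, -0.0367, 0.311]
ee_rot: [-81.3, 89.7, 6.4]
ft_force: [0.5, 0.4, -0.2]
grip_width: 0.0511
0.051118153773131794
```

View pics/w5v.png

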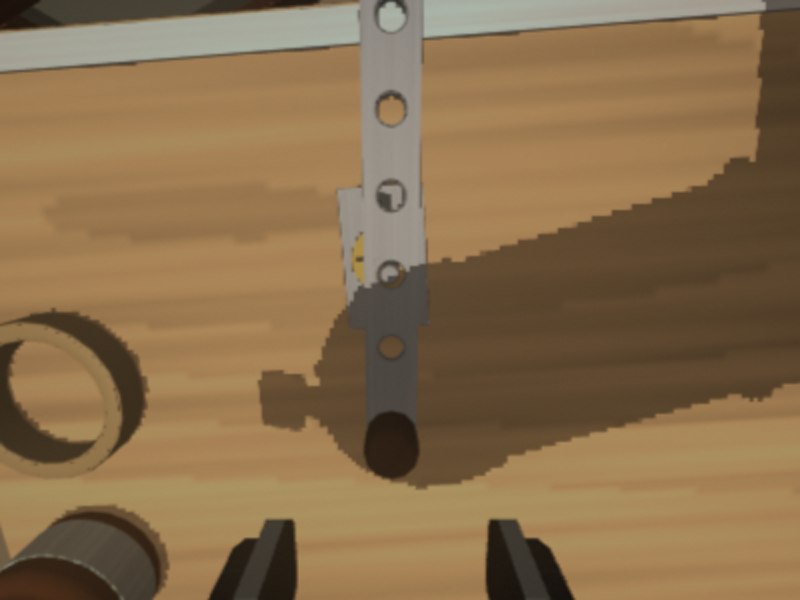

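```bash
python3 -m handwheel '[{"rx":0,"ry":0,"rz":0,"dx":0,"dy":0,"dz":40,"claw":0.6},{"rx":0,"ry":0,"rz":0,"dx":0,"dy":0,"dz":0,"claw":0.6},{"rx":0,"ry":0,"rz":0,"dx":0,"dy":0,"dz":0,"claw":0.6}]'; python3 - <<'E'
from h import *
ci=robot.camera_info('scene'); a=robot.get_image('scene')
cv2.imwrite('pics/s2.png',cv2.resize(a[135:285,195:395,::-1],(800,600),interpolation=cv2.INTER_CUBIC))
pin=np.array([.5551,-.0336]);th,ph=solve(pin);k=piv(th)+.25*np.array([np.cos(ph),np.sin(ph)])
for z in (.243,.253): print(th,(np.array(w2px(ci,[*k,z]))+.5-[195,135])*4)
E
```

```text
time: 12.85
tcp_pos: [0.6155, -0.0366, 0.3468]
ee_rot: [83.7, 89.9, 171.4]
ft_force: [0.8, 0.1, -0.1]
grip_width: 0.0513
0.385591832751288 [409.52836229 314.3088946 ]
0.385591832751288 [409.99374594 304.77479798]
```

View pics/s2.png

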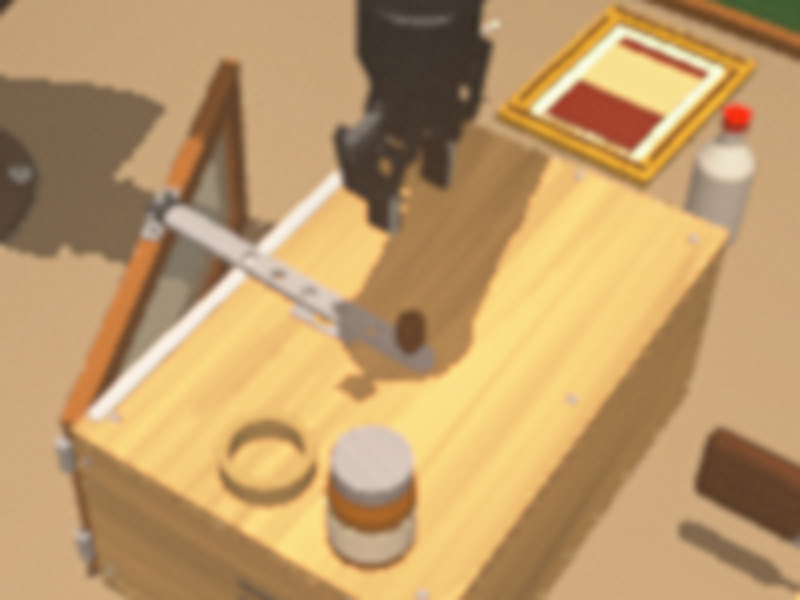

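The door stands open, the bar lies flat, and the knob's top is at about (410,317) where (410,314) was predicted for a flat bar. The gripper is clear, so I'm handing in.

```bash
python3 -c "
from plant import robot
print(robot.sign_off())"
```

```text
the job is handed in; nothing more can be done
None
```

The bar's fourth hole is down over the pin and holds the drying-box door open by itself. I handed the job in at about 13 s; no verdict was reported.

**What I did:** I gripped the knob, raised the bar to about 0.25 rad and pushed the door open with it. I found the pin through the fourth hole with the wrist camera and shifted the bar about 2 mm. Then I lowered it in steps of 1 to 1.5 mm, with almost no vertical force until the foot met the roof.

**Checks:**
- **Flat:** the gripper stopped at 219.4 mm, against 219.0 mm when I first gripped the flat bar. I pressed down with about 11 N at the end. In the last picture the knob's top is within about 1 mm of where a flat bar would put it.
- **Pin carries the pull:** before I let go, the sideways force changed from +5 N to −5 N as the pin took over from the gripper. I did not measure the pin's force after that.
- **Door:** it stands at about 0.39 rad by my geometry, within the 0.35 to 0.48 required. It stayed open in two pictures taken after I let go, but I did not measure its angle directly.
- **Surroundings:** the gripper is clear, with no contact force. The jar, tape roll, frame and glue bottle look unmoved; the other bystanders were not in the last pictures.

**Disagreement:** the first wrist picture put the plate about 5 mm from where the top camera did. A later, closer wrist picture agreed with the top camera, so I used that one.

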